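Strip the connecting-rod weighing set-up

ROBOT

A 6-joint arm with a two-finger parallel gripper is mounted at the origin on the work surface. World frame = base frame: x ahead of the robot, y to its left, z up, the work surface at z = 0. Lengths are in m, angles in rad, forces in N, time in s.
With the tool pointing down it reaches from about 0.325 to 0.775 m from the base axis. Payload 5.5 kg.
Tool frame: the origin (TCP) lies at the very end of the fingers, on their centre line; the grasp point (between the pads) lies 19 mm behind it; x points along the fingers, y is the direction in which the jaws open and shut, and the axes are right-handed (so a half turn about x gives the same grasp; the last joint's range is limited). The gripper opens to 85 mm and grips with 20 to 120 N. Pads are 22 mm wide; open, the fingers measure 114 mm over their backs; the gripper's body (76 mm by 85 mm) begins 54 mm behind the grasp point. The pads swing forward as they close: fully open they stand 13 mm farther back than shut.
Start: joints at [-1.232, 0.091, 1.231, -0, 1.82, -0.057], TCP at [0.231, -0.554, 0.231] pointing down, gripper open.
Joint ranges: [-2.87, 2.87], [-0.86, 2.18], [0.17, 2.46], [-1.51, 4.65], [0.06, 2.69], [-2.65, 2.65]. Speed limits (rad/s): [2.57, 2.57, 3.01, 3.14, 3.14, 3.14].

INTERFACE

Orientations are given as [roll, pitch, yaw] about the fixed x, y, z axes, in that order (R = Rz(yaw) Ry(pitch) Rx(roll)).
In Python, from cell import ctrl gives the robot as it stands. The module is installed in compiled form; this text tells all that it offers.
- The arm moves only by the tool move_arm, never from a script. Its argument "targets" is a list of rows, each a list of 7 numbers: the turn, a rotation vector about the tool's x, y, z normalised to -1 to 1, where 1 is pi/2 rad, then the shift along the tool's x, y, z normalised to -1 to 1, where 1 is 0.5 m, then the closure, from -1 (fully open) to 1 (shut). A call has 1 to 8 rows; each row is the pose to reach, as a shift and turn from the pose commanded when the call began, along the tool's axes at that moment; what a row does not reach only later rows make up. A row lasts 1/10 s, in which the tool goes at most 50 mm and 8.59 degrees, less where a joint would pass 70% of its speed; a pose out of reach is approached as far as the arm can. A call with a number of a shift or a turn outside -1 to 1 is refused whole. A call with a gripper value outside its range is refused whole. The fingers move at their own pace and stop on an object; "squeeze" is the grip in N (left out, the last holds). Time passes only in rows, so rows that repeat a pose let the fingers close. It gives the time, the measured TCP pose, the force and the opening at its end, in the units of the state.
- ctrl.get_state(): the state, without advancing time (a new reading comes with each control period).
- ctrl.get_image(name): name is "scene" or "top" or "wrist"; returns a dict with "img" (420x560x3 uint8, red, green, blue), "z_map" (420x560 float32, m along the optical axis (not along the pixel's ray), 0 where there is no reading), "intrinsics" (3x3 intrinsics, pixels), "distortion" ([k1, k2, p1, p2, k3] as OpenCV has them; the pictures are not rectified), "origin" and "orientation" of the camera in the world. Camera axes: x right, y down, z forward; pixel columns grow to the right and rows downward; lengths in m; the calibration is good to about 2 mm. A picture is of the moment at which its call begins.
- ctrl.close_job(): hands the job in, once; it reports no verdict.
The state is a dict: "clock": time; "joint_positions": joint angles; "qvel": joint speeds; "effort": joint torques, N m; "eef_pos": TCP position; "ee_rot": TCP orientation; "wrist_force": force on the tool from outside, world axes, zero at the start; "ft_torque": the same for the moment, N m; "width": finger opening in m.
Only numpy, scipy, OpenCV 4.12 (cv2) and the standard library are available. Lean on these libraries where they do the work, as an engineer would, in place of code of your own. Each camera call takes 0.05 s, during which the arm holds its last target. There are 200 camera calls.

TASK

Strip the connecting-rod weighing set-up on the balance from the top down, setting each part down without dropping it and letting go of it before taking the next: the brass collar flat in the middle of the red dish, then the steel bush flat in the middle of the blue dish, then the connecting rod flat in the grey tray, lengthwise, with its big end over the orange disc. Last comes the heavy base plate: clearly tilted, rest one edge of it on the green mat first, then pivot it down under control until it lies flat, post up, centred on the mat with its long side along the mat's long side. Everything placed must stay in its place.

Things in the scene. Friction and masses are not known exactly. Their poses are not given: they have to be found in the camera images.
- balance: White electronic balance, fixed, not to be moved. Housing 250 x 190 mm and 50 mm high, with a square dark pan of 150 mm whose top is 70 mm above the table. Origin on the table under the pan's centre, z up; the keypad with display and orange keys lies to -x. The stack stands on the pan.
- collar: Brass ring, top of the stack: outer diameter 44, bore 30, height 20 mm, about 0.13 kg. Origin at the centre of its underside, z along its axis (up). It stands loose on the bush, with the plate's post up its bore; grip it across the outside and lift it straight up.
- bush: Bright steel ring, second from the top: outer diameter 54, bore 34, height 20 mm, about 0.20 kg. Origin at the centre of its underside, z along its axis (up). It stands loose on the rod's big end, around the plate's post.
- rod: Dark steel connecting rod flat on the base plate, 18 mm thick, 0.32 kg. Origin at the underside on the big end's axis; x points to the small end, z up. Big end: ring of diameter 62 (74 over its side bolts), bore 46, round the plate's post. Beam 18 wide from x = 31 to 85; small end diameter 30 at x = 100 mm. Centre of mass near x = 36: grip the beam at x = 45 mm, lift straight up.
- plate: Heavy light-grey steel base plate 120 (x) x 100 (y) x 8 mm, about 0.78 kg, bottom of the stack on the balance's pan. Upright square aluminium post 18 x 18 mm in the middle, sides along the plate's x and y, its top 62 mm above the plate's underside: the grip for lifting it once all else is off. Origin at the centre of the underside, z up.
- red_dish: Round red dish, fixed: 100 mm diameter, floor 4 mm and rim 7 mm above the table, rim 3 mm thick. Origin on the table under its centre. Place of the brass collar.
- blue_dish: Round blue dish, fixed, same shape: 100 mm diameter, floor 4 mm and rim 7 mm above the table. Origin on the table under its centre. Place of the steel bush.
- tray: Grey rectangular tray, fixed: 190 (x) x 110 (y) mm outside, walls 5 mm thick and 12 mm high, floor 5 mm above the table. Origin on the table under its centre. An orange disc of 60 mm diameter on its floor at x = -50, y = 0 mm marks the place of the rod's big-end centre; the rod's small end points to the tray's +x.
- mat: Green rectangular rubber-type mat, fixed: 165 (x) x 125 (y) mm, 5 mm thick. Origin on the table under its centre. Place of the base plate, whose 120 mm side goes along the mat's 165 mm side (either way round).
Not all that is in view belongs to the job. Of the things that look like the bush, the middle-sized one is meant.

How it is judged:
By the outcome, as a careful person would: the job done as asked, in the order asked, and still so for the second after the job is handed in, with the robot touching nothing.
It also fails if it takes over 131 s, if anything falls off the work surface, if the arm or the gripper's body presses on something with over 40 N, if the wrist force passes 120 N, or if a joint passes its speed limit or range.

## Working session

There is one attempt and no reset: what is moved stays moved. The work goes in short steps, Python scripts to look and compute and a tool call to move; the robot and the scene stay as the last step left them, time stands still between calls to the robot, and variables do not carry over. Pictures are saved under pics/ and viewed, on a budget of 14 in all, crops included, one or two more only if the job needs it, and the job is handed in when it is done.

Besides the shell and the picture viewer there is one more tool, called by a JSON object that holds its "fn" and its "kwargs". move_arm: Moves the arm, as the interface text tells. Scaled input: -1 to 1 covers 0.5 m each way for a shift and pi/2 rad each way for a turn. Its arguments: {"type":"object","properties":{"targets":{"type":"array"},"squeeze":{"type":"number"}},"required":["targets"]}

```bash
mkdir -p pics; python3 - <<'E'
from cell import ctrl
import cv2,numpy as np,pickle
for n in ["top","scene"]:
    d=ctrl.get_image(n); cv2.imwrite(f"pics/{n}0.png",d["img"][:,:,::-1]); pickle.dump(d,open(f"{n}0.pkl","wb"))
    print(n,d["origin"],d["orientation"],d["intrinsics"],d["distortion"])
print(ctrl.get_state())
E
```

```text
top [ 0.27844784 -0.02205852  1.11774348] [-2.92165274e+00  2.82861743e-03 -1.56032664e+00] [[505.45792745   0.         279.63967076]
 [  0.         505.45792745 203.16786984]
 [  0.           0.           1.        ]] [-0.03232789  0.          0.          0.          0.        ]
scene [0.94856446 0.01025901 0.83708184] [-2.6214868  -0.01313061  1.66557973] [[413.0481438    0.         287.0150089 ]
 [  0.         413.0481438  211.45553463]
 [  0.           0.           1.        ]] [-0.03347945  0.          0.          0.          0.        ]
{'clock': 0.1, 'joint_positions': array([-1.23170447e+00,  9.17980065e-02,  1.23178645e+00, -2.55172846e-06,
        1.81980459e+00, -5.66918947e-02]), 'qvel': array([ 0.001553  , -0.00187068, -0.002387  ,  0.00051784,  0.00020542,
        0.00130197]), 'effort': array([ 4.64638448e-03, -4.60217714e+01, -4.19217753e+01,  1.04660674e-04,
        1.06768910e-02, -5.84710094e-06]), 'eef_pos': array([ 0.23123456, -0.553371  ,  0.23024345]), 'ee_rot': array([-1.62611093,  1.56899994,  1.91126485]), 'wrist_force': array([ 5.48648374e-01, -1.72960751e-01,  1.54479946e-04]), 'ft_torque': array([ 0.00756937,  0.04595087, -0.0085895 ]), 'width': 0.08523097792339371}
```

View pics/top0.png

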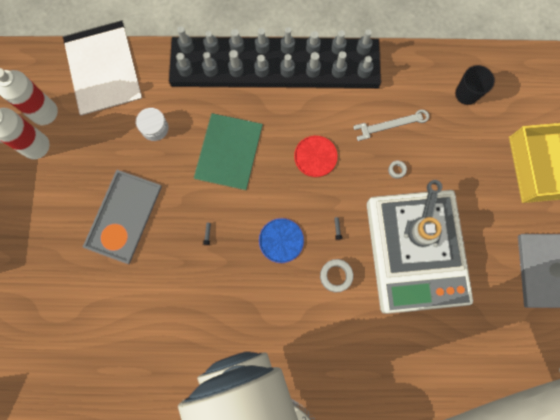

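View pics/scene0.png

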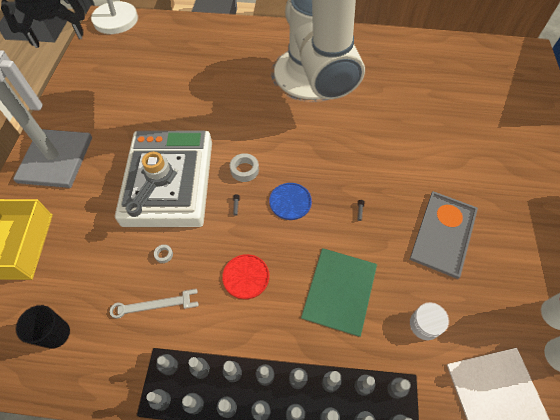

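The top view shows the stack at about (428,229), with the rod's small end at (434,187). It also shows the red dish at (316,156), the blue dish at (282,240), the mat at (229,151), and the tray at (123,217) with its disc at (114,237). The scene view agrees. Next I'll measure these.

```bash
cat > h.py <<'E'
import cv2,numpy as np
from scipy.spatial.transform import Rotation as R
def rotm(rpy): return R.from_euler('xyz',rpy).as_matrix()
def ray(d,px,z):
    u=cv2.undistortPoints(np.float64(px).reshape(-1,1,2),d["intrinsics"],d["distortion"]).reshape(-1,2)
    v=np.c_[u,np.ones(len(u))]@rotm(d["orientation"]).T; o=d["origin"]
    return (o+v*((z-o[2])/v[:,2])[:,None])[:,:2]
def proj(d,P):
    M=rotm(d["orientation"]).T
    return cv2.projectPoints(np.float64(P).reshape(-1,1,3),cv2.Rodrigues(M)[0],-M@d["origin"],d["intrinsics"],d["distortion"])[0].reshape(-1,2)
def mask(d,lo,hi,roi=None):
    h=cv2.cvtColor(d["img"],cv2.COLOR_RGB2HSV); m=cv2.inRange(h,np.array(lo),np.array(hi))
    if roi: k=np.zeros_like(m); x0,y0,x1,y1=roi; k[y0:y1,x0:x1]=255; m&=k
    return m
def big(m): return max(cv2.findContours(m,cv2.RETR_EXTERNAL,cv2.CHAIN_APPROX_NONE)[0],key=cv2.contourArea)
def rect(d,c,z):
    p=ray(d,c.reshape(-1,2),z); (x,y),(w,h),a=cv2.minAreaRect(np.float32(p*1000)); 
    if w<h: w,h,a=h,w,a+90
    return np.round([x/1000,y/1000,w,h,a],4)
def world(d,m):
    v,u=np.nonzero((m>0)&(d["z_map"]>0)); z=d["z_map"][v,u]
    n=cv2.undistortPoints(np.float64(np.c_[u,v]).reshape(-1,1,2),d["intrinsics"],d["distortion"]).reshape(-1,2)
    return (np.c_[n,np.ones(len(n))]*z[:,None])@rotm(d["orientation"]).T+d["origin"]
E
python3 - <<'E'
from h import *; import pickle
for n in ["top","scene"]:
    d=pickle.load(open(n+"0.pkl","rb")); t=n=="top"
    print(n)
    print("red",rect(d,big(mask(d,(0,180,120),(6,255,255),(290,130,345,180) if t else (210,240,280,310))),.007))
    print("blue",rect(d,big(mask(d,(108,150,80),(125,255,255))),.007))
    print("green",rect(d,big(mask(d,(60,100,30),(90,255,160),(190,105,270,195) if t else (295,240,385,340))),.005))
    print("disc",rect(d,big(mask(d,(5,180,180),(18,255,255),(90,170,165,265) if t else (410,190,480,280))),.005))
    img=d["img"]; h=cv2.cvtColor(img,cv2.COLOR_RGB2HSV)
    m=mask(d,(0,0,0),(179,60,160),(80,165,170,268) if t else (400,185,485,285))
    m=cv2.morphologyEx(m,cv2.MORPH_CLOSE,np.ones((5,5)));print("tray",rect(d,big(m),.012))
    # stack heights
    roi=(365,180,475,315) if t else (115,125,215,230)
    k=np.zeros(img.shape[:2],np.uint8);k[roi[1]:roi[3],roi[0]:roi[2]]=255
    P=world(d,k)
    for lo,hi,s in [(.128,.145,"collartop/post"),(.114,.120,"bushtop"),(.092,.1,"rod"),(.0745,.082,"plate"),(.067,.073,"pan")]:
        q=P[(P[:,2]>lo)&(P[:,2]<hi)]
        if len(q)>5: print(s,len(q),q.mean(0).round(4),rect(d,np.float32(proj(d,np.c_[q[:,:2],q[:,2]])),q[:,2].mean()))
    print(np.histogram(P[:,2],bins=np.arange(.04,.16,.005)))
E
```

```text
top
red [ 6.39100e-01 -9.66000e-02  9.69107e+01  9.63615e+01  9.05692e+01]
blue [ 4.42400e-01 -2.02000e-02  9.32168e+01  9.16129e+01  9.05695e+01]
green [0.5823 0.125  0.     0.     0.    ]
disc [  0.4468   0.3533  52.35    51.1802 137.7411]
tray [  0.4938   0.3353 189.444  112.4358 160.7651]
collartop/post 300 [ 0.4506 -0.3155  0.1328] [  0.4507  -0.3153  43.3822  42.5868 151.5803]
bushtop 103 [ 0.4423 -0.307   0.1159] [ 0.4474 -0.3112 51.9376 43.0623 16.9879]
rod 343 [ 0.4949 -0.3201  0.0945] [  0.4892  -0.3298 144.5372  67.4857 158.0719]
plate 1389 [ 0.4468 -0.3129  0.077 ] [  0.4723  -0.3141 162.711  100.9414   4.637 ]
pan 1638 [ 0.441  -0.3088  0.0692] [  0.4491  -0.3136 149.3106 148.7286  95.6465]
(array([ 368, 2089, 1619,  560,  573, 1627,  820, 1208,   92,  149,  368,
        115,   21,   21,  132,   71,   35,   89,  187,   61,    0,    0,
          0]), array([0.04 , 0.045, 0.05 , 0.055, 0.06 , 0.065, 0.07 , 0.075, 0.08 ,
       0.085, 0.09 , 0.095, 0.1  , 0.105, 0.11 , 0.115, 0.12 , 0.125,
       0.13 , 0.135, 0.14 , 0.145, 0.15 , 0.155]))
scene
red [ 6.39400e-01 -9.80000e-
[... 362 characters left out ...]
41.9382 15.4681]
bushtop 96 [ 0.4565 -0.3031  0.1162] [  0.4556  -0.3075  51.8787  37.3671 130.2149]
rod 407 [ 0.4977 -0.321   0.0949] [  0.4882  -0.3294 142.9924  65.0523 151.029 ]
plate 1021 [ 0.4618 -0.3064  0.0775] [  0.4727  -0.3131 166.2887 102.0884   4.9113]
pan 1409 [ 0.4553 -0.304   0.0695] [  0.4486  -0.3136 151.1893 149.6968  95.8511]
(array([ 250, 1055, 1349,  289,  519, 1008,  547,  942,  104,  131,  340,
        191,   36,   35,   69,   68,   41,   73,  149,   98,    0,    0,
          0]), array([0.04 , 0.045, 0.05 , 0.055, 0.06 , 0.065, 0.07 , 0.075, 0.08 ,
       0.085, 0.09 , 0.095, 0.1  , 0.105, 0.11 , 0.115, 0.12 , 0.125,
       0.13 , 0.135, 0.14 , 0.145, 0.15 , 0.155]))
```

```bash
cat >> h.py <<'E'
def goal(st,pos,yaw,tilt=0,R0=None,p0=None):
    """row numbers to put the TCP at pos, tool down, tool y axis at world angle yaw (rad), tilted about tool z"""
    Rc=rotm(st["ee_rot"]) if R0 is None else R0
    p=st["eef_pos"] if p0 is None else np.array(p0)
    y=np.array([np.cos(yaw),np.sin(yaw),0]); x=np.array([0,0,-1.]); Rt=np.c_[x,y,np.cross(x,y)]@R.from_rotvec([0,0,tilt]).as_matrix()
    return np.r_[R.from_matrix(Rc.T@Rt).as_rotvec()/(np.pi/2),Rc.T@(np.array(pos)-p)/.5].round(4)
E
python3 - <<'E'
from h import *; import pickle
from cell import ctrl
st=ctrl.get_state(); print(rotm(st["ee_rot"]).round(3))
for n in ["top","scene"]:
    d=pickle.load(open(n+"0.pkl","rb")); t=n=="top"
    h=cv2.cvtColor(d["img"],cv2.COLOR_RGB2HSV); print(h[151,229] if t else h[290,340])
    c0=h[151,229] if t else h[290,340]
    m=mask(d,(int(c0[0])-8,80,30),(int(c0[0])+8,255,200),(180,100,280,200) if t else (290,235,395,345))
    print("green",rect(d,big(m),.005))
    roi=(365,180,475,315) if t else (115,125,215,230)
    k=np.zeros(h.shape[:2],np.uint8);k[roi[1]:roi[3],roi[0]:roi[2]]=255
    P=world(d,k)
    q=P[(P[:,2]>.091)&(P[:,2]<.0985)]; r=np.hypot(*(q[:,:2]-[.4505,-.315]).T); q=q[(r>.033)&(r<.12)]
    q=q[q[:,0]>.46]; e=q[np.hypot(*(q[:,:2]-[.4505,-.315]).T)>.09]
    print("small end",e.mean(0),len(e), "ang",np.degrees(np.arctan2(*(e.mean(0)[:2]-[.4505,-.315])[::-1])))
    vx,vy,_,_=cv2.fitLine(np.float32(q[:,:2]),cv2.DIST_L2,0,.001,.001).ravel();print(np.degrees(np.arctan2(vy,vx)))
    # plate bright
    m=mask(d,(0,0,150),(179,60,255),(385,195,460,272) if t else (130,145,205,215))&k
    m=cv2.morphologyEx(m,cv2.MORPH_CLOSE,np.ones((3,3)))
    print("plate",rect(d,big(m),.078))
for nm,a in [("along tool y now",np.arctan2(rotm(st["ee_rot"])[1,1],rotm(st["ee_rot"])[0,1]))]:
    print(np.degrees(a), goal(st,(.4505,-.315,.23),a))
E
```

```text
[[-0.001  0.386 -0.923]
 [ 0.002 -0.923 -0.386]
 [-1.    -0.002 -0.   ]]
[ 71  95 123]
green [6.508000e-01 1.039000e-01 1.590869e+02 1.192739e+02 1.677937e+02]
small end [ 0.54867453 -0.34334191  0.09400523] 81 ang -16.102846757496796
-21.950579
plate [  0.4514  -0.3147 121.2295 101.9949   4.5029]
[ 68  93 118]
green [6.502000e-01 1.048000e-01 1.623287e+02 1.221307e+02 1.678240e+02]
small end [ 0.54861741 -0.3427468   0.09449028] 88 ang -15.790470713062655
-24.042082
plate [  0.4565  -0.2981 201.1821 171.6275  11.1602]
-67.32329217193524 [-0.000e+00 -1.000e-04  1.100e-03  1.000e-03 -2.708e-01 -5.884e-01]
```

```bash
python3 - <<'E'
from h import *
from cell import ctrl
st=ctrl.get_state(); print(goal(st,(.4505,-.315,.215),np.radians(20)))
E
```

```text
[-9.703e-01 -9.000e-04  9.000e-04  3.100e-02 -2.708e-01 -5.884e-01]
```

{"fn": "move_arm", "kwargs": {"targets": [[-0.97,0,0,0.031,-0.271,-0.588,-0.6],[-0.97,0,0,0.031,-0.271,-0.588,-0.6],[-0.97,0,0,0.031,-0.271,-0.588,-0.6],[-0.97,0,0,0.031,-0.271,-0.588,-0.6],[-0.97,0,0,0.031,-0.271,-0.588,-0.6],[-0.97,0,0,0.031,-0.271,-0.588,-0.6],[-0.97,0,0,0.031,-0.271,-0.588,-0.6],[-0.97,0,0,0.031,-0.271,-0.588,-0.6]], "squeeze": 40}}

```text
clock: 0.9
eef_pos: [0.4523, -0.3121, 0.2149]
ee_rot: [-2.958, 1.569, 1.791]
wrist_force: [-1.5, -1.0, -0.5]
width: 0.0683
```

```bash
python3 - <<'E'
from h import *
from cell import ctrl
st=ctrl.get_state(); print(st["eef_pos"],st["width"],goal(st,(.4505,-.315,.215),np.radians(20)))
E
```

```text
[ 0.45233306 -0.31213026  0.21490967] 0.06832471633351136 [-0.1992 -0.0011  0.     -0.0002 -0.0039  0.0056]
```

{"fn": "move_arm", "kwargs": {"targets": [[-0.2,0,0,0,0,0,-0.6],[-0.2,0,0,0,0,0,-0.6],[-0.2,0,0,0,0,0,-0.6],[-0.2,0,0,0,0,0,-0.6]]}}

```text
clock: 1.3
eef_pos: [0.4502, -0.3152, 0.2154]
ee_rot: [-2.529, 1.57, 2.519]
wrist_force: [1.1, 0.0, 0.8]
width: 0.0688
```

```bash
python3 - <<'E'
from h import *
from cell import ctrl
st=ctrl.get_state(); print(st["eef_pos"],st["width"],goal(st,(.4505,-.315,.117),np.radians(20)))
d=ctrl.get_image("wrist"); cv2.imwrite("pics/w1.png",d["img"][:,:,::-1])
k=np.full(d["img"].shape[:2],255,np.uint8); P=world(d,k); P=P[np.hypot(*(P[:,:2]-[.45,-.315]).T)<.08]
q=P[(P[:,2]>.1335)&(P[:,2]<.139)]; print(len(q),cv2.minEnclosingCircle(np.float32(q[:,:2])), q[:,2].mean())
print(proj(d,[[.4505,-.315,.136]]))
E
```

```text
[ 0.45023141 -0.31522729  0.21539846] 0.06875575357095581 [-8.500e-03 -4.000e-04  2.000e-04  1.968e-01  7.000e-04 -1.000e-04]
1290 ((0.4512965679168701, -0.3140549957752228), 0.021953871473670006) 0.1352568070093439
[[282.11152122 217.73189744]]
```

View pics/w1.png

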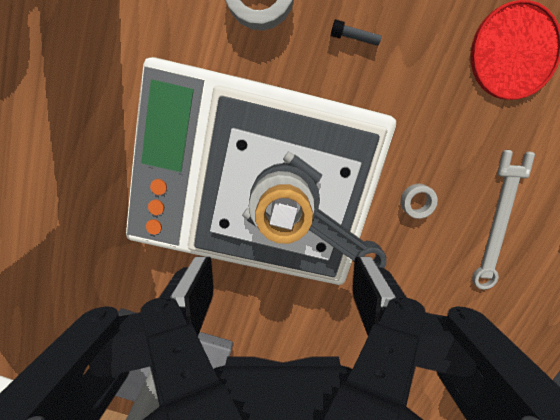

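The wrist view shows the collar at about (284,214), centred between the jaws (columns about 195 and 370). I'll descend and grip.

{"fn": "move_arm", "kwargs": {"targets": [[-0.008,0,0,0.08,0.001,0,-0.6],[-0.008,0,0,0.15,0.001,0,-0.6],[-0.008,0,0,0.185,0.001,0,-0.6],[-0.008,0,0,0.197,0.001,0,-0.6],[-0.008,0,0,0.197,0.001,0,-0.6],[-0.008,0,0,0.197,0.001,0,-0.2],[-0.008,0,0,0.197,0.001,0,0.1],[-0.008,0,0,0.197,0.001,0,0.3]], "squeeze": 40}}

```text
clock: 2.15
eef_pos: [0.4515, -0.3158, 0.1197]
ee_rot: [0.487, 1.567, -0.732]
wrist_force: [-0.5, -0.1, 5.3]
width: 0.0426
```

{"fn": "move_arm", "kwargs": {"targets": [[0,0,0,0,0,0,0.3],[0,0,0,0,0,0,0.3],[0,0,0,0,0,0,0.3]]}}

```text
clock: 2.45
eef_pos: [0.4515, -0.3158, 0.1197]
ee_rot: [0.486, 1.567, -0.733]
wrist_force: [-1.2, -0.6, 6.0]
width: 0.0429
```

```bash
python3 - <<'E'
from h import *
from cell import ctrl
st=ctrl.get_state(); print(st["eef_pos"],st["width"],st["wrist_force"])
d=ctrl.get_image("wrist"); cv2.imwrite("pics/w2.png",d["img"][:,:,::-1])
E
```

```text
[ 0.45154098 -0.31578936  0.11969936] 0.04285705473821043 [-1.24238219 -0.59366254  5.96726276]
```

View pics/w2.png

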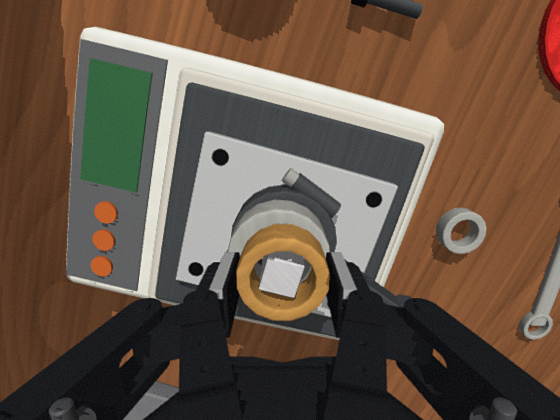

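The collar is held (width 42.9 mm), with the post visible inside its bore. I'll lift and look at the offset.

{"fn": "move_arm", "kwargs": {"targets": [[0,0,0,-0.01,0,0,0.3],[0,0,0,-0.04,0,0,0.3],[0,0,0,-0.09,0,0,0.3],[0,0,0,-0.15,0,0,0.3],[0,0,0,-0.2,0,0,0.3],[0,0,0,-0.2,0,0,0.3]]}}

```text
clock: 3.1
eef_pos: [0.452, -0.316, 0.223]
ee_rot: [0.554, 1.562, -0.665]
wrist_force: [0.3, -0.1, -0.8]
width: 0.0425
```

```bash
python3 - <<'E'
from h import *
from cell import ctrl
st=ctrl.get_state(); print(st["eef_pos"],st["width"],st["wrist_force"],goal(st,(.6393,-.0973,.08),np.radians(20)))
d=ctrl.get_image("wrist")
k=np.zeros(d["img"].shape[:2],np.uint8);k[100:400,150:420]=255; P=world(d,k); r=P-st["eef_pos"]; P=P[np.hypot(r[:,0],r[:,1])<.04]
print(np.histogram(P[:,2],bins=np.arange(.10,.26,.004)))
E
```

```text
[ 0.4520409  -0.31600363  0.22298804] 0.04246788536390254 [ 0.33647815 -0.09426714 -0.79811857] [ 0.0017  0.0045 -0.0028  0.2862  0.501  -0.2836]
(array([  88,   97,  102, 1447,  286,   32,   36,  413,  102,    0,    0,
          0,    0,    0,    0,    0,    0,    0,    0,    0,    0,    0,
          0,    0,    0,    0,    0,    0,    0,   32,  423,  525,  669,
        844, 3801,  401,  386,  412,  454]), array([0.1  , 0.104, 0.108, 0.112, 0.116, 0.12 , 0.124, 0.128, 0.132,
       0.136, 0.14 , 0.144, 0.148, 0.152, 0.156, 0.16 , 0.164, 0.168,
       0.172, 0.176, 0.18 , 0.184, 0.188, 0.192, 0.196, 0.2  , 0.204,
       0.208, 0.212, 0.216, 0.22 , 0.224, 0.228, 0.232, 0.236, 0.24 ,
       0.244, 0.248, 0.252, 0.256]))
```

{"fn": "move_arm", "kwargs": {"targets": [[0,0.004,-0.003,0.02,0.06,-0.034,0.3],[0,0.004,-0.003,0.05,0.13,-0.074,0.3],[0,0.004,-0.003,0.1,0.21,-0.12,0.3],[0,0.004,-0.003,0.15,0.29,-0.165,0.3],[0,0.004,-0.003,0.2,0.37,-0.21,0.3],[0,0.004,-0.003,0.26,0.44,-0.25,0.3],[0,0.004,-0.003,0.3,0.501,-0.284,0.3],[0,0.004,-0.003,0.346,0.501,-0.284,0.3]]}}

```text
clock: 3.95
eef_pos: [0.6379, -0.0905, 0.0403]
ee_rot: [-2.563, 1.559, 2.506]
wrist_force: [-0.6, 0.4, -1.6]
width: 0.0424
```

{"fn": "move_arm", "kwargs": {"targets": [[0,0,0,0,0,0,0.3],[0,0,0,0,0,0,0.3]]}}

```text
clock: 4.15
eef_pos: [0.6359, -0.0956, 0.0429]
ee_rot: [-2.361, 1.56, 2.703]
wrist_force: [0.0, -0.4, 0.1]
width: 0.0424
```

```bash
python3 - <<'E'
from h import *
from cell import ctrl
st=ctrl.get_state(); print(st["eef_pos"],st["width"],st["wrist_force"],goal(st,(.6393,-.0973,.008),np.radians(20)))
E
```

```text
[ 0.6359147  -0.09556446  0.04286931] 0.04242730203354818 [ 0.00307805 -0.43478331  0.12218596] [ 0.0016 -0.0049  0.0049  0.0697  0.0057  0.0061]
```

{"fn": "move_arm", "kwargs": {"targets": [[0,-0.005,0.005,0.02,0.006,0.006,0.3],[0,-0.005,0.005,0.04,0.006,0.006,0.3],[0,-0.005,0.005,0.054,0.006,0.006,0.3],[0,-0.005,0.005,0.06,0.006,0.006,0.3],[0,-0.005,0.005,0.063,0.006,0.006,0.3],[0,-0.005,0.005,0.063,0.006,0.006,0.3]]}}

```text
clock: 4.75
eef_pos: [0.6406, -0.0972, 0.0127]
ee_rot: [1.117, 1.567, -0.102]
wrist_force: [0.8, 0.7, -1.4]
width: 0.0427
```

```bash
python3 - <<'E'
from h import *
from cell import ctrl
st=ctrl.get_state(); print(st["eef_pos"],st["width"],st["wrist_force"],goal(st,(.6393,-.0973,.008),np.radians(20)))
E
```

```text
[ 0.64064533 -0.09716877  0.01268042] 0.042715202573479834 [ 0.79774063  0.7017223  -1.37626466] [ 0.0016  0.0009 -0.0019  0.0094 -0.0026 -0.0007]
```

{"fn": "move_arm", "kwargs": {"targets": [[0,0,0,0.004,-0.003,0,0.3],[0,0,0,0.007,-0.003,0,0.3],[0,0,0,0.009,-0.003,0,0.3],[0,0,0,0.009,-0.003,0,0.3]]}}

```text
clock: 5.15
eef_pos: [0.6392, -0.0976, 0.0081]
ee_rot: [1.116, 1.568, -0.103]
wrist_force: [-0.9, -0.3, -1.3]
width: 0.0423
```

{"fn": "move_arm", "kwargs": {"targets": [[0,0,0,0.002,0,0,0.3],[0,0,0,0.002,0,0,0.3]]}}

```text
clock: 5.35
eef_pos: [0.6395, -0.0976, 0.0078]
ee_rot: [1.092, 1.567, -0.127]
wrist_force: [-0.9, -0.2, 2.1]
width: 0.0429
```

{"fn": "move_arm", "kwargs": {"targets": [[0,0,0,0,0,0,0.0],[0,0,0,0,0,0,-0.1],[0,0,0,0,0,0,-0.2],[0,0,0,0,0,0,-0.4],[0,0,0,0,0,0,-0.4],[0,0,0,-0.02,0,0,-0.4],[0,0,0,-0.1,0,0,-0.4],[0,0,0,-0.2,0,0,-0.4]]}}

```text
clock: 6.15
eef_pos: [0.6373, -0.0973, 0.1057]
ee_rot: [-2.268, 1.568, 2.796]
wrist_force: [1.7, -0.8, 0.2]
width: 0.0597
```

```bash
python3 - <<'E'
from h import *
from cell import ctrl
st=ctrl.get_state(); print(st["eef_pos"],st["width"],st["wrist_force"],goal(st,(.4505,-.315,.20),np.radians(20)))
d=ctrl.get_image("scene"); m=mask(d,(12,120,80),(28,255,255),(210,240,280,310)); P=world(d,m); print(len(P),P.mean(0)); q=P[P[:,2]>.02]; print(cv2.minEnclosingCircle(np.float32(q[:,:2])),q[:,2].max())
E
```

```text
[ 0.63729722 -0.09726135  0.10571385] 0.05974318141460228 [ 1.73787776 -0.81433459  0.2253645 ] [ 0.0017 -0.001   0.0012 -0.1881 -0.5011  0.2798]
2964 [ 0.63922383 -0.09900477  0.00156192]
((0.6635434031486511, -0.08892301470041275), 0.041605498641729355) 0.21683841201725118
```

{"fn": "move_arm", "kwargs": {"targets": [[0,0,0,-0.09,-0.02,0.01,-0.6],[0,0,0,-0.188,-0.1,0.055,-0.6],[0,0,0,-0.188,-0.19,0.105,-0.6],[0,0,0,-0.188,-0.28,0.155,-0.6],[0,0,0,-0.188,-0.36,0.2,-0.6],[0,0,0,-0.188,-0.44,0.245,-0.6],[0,0,0,-0.188,-0.501,0.28,-0.6],[0,0,0,-0.188,-0.501,0.28,-0.6]]}}

```text
clock: 7.0
eef_pos: [0.4486, -0.3191, 0.2019]
ee_rot: [0.508, 1.566, -0.717]
wrist_force: [0.3, -0.3, -0.2]
width: 0.0683
```

```bash
python3 - <<'E'
from h import *
from cell import ctrl
d=ctrl.get_image("wrist"); s=ctrl.get_image("top")
cv2.imwrite("pics/w3.png",np.hstack([d["img"][:,150:450],s["img"][100:350,100:500].repeat(1,0)[:250] if 0 else cv2.resize(s["img"][120:310,250:480],(480,420))])[:,:,::-1])
st=ctrl.get_state(); print(st["eef_pos"],st["width"],st["wrist_force"])
P=world(d,np.full((420,560),255,np.uint8)); P=P[np.hypot(*(P[:,:2]-[.45,-.315]).T)<.12]
q=P[(P[:,2]>.1125)&(P[:,2]<.119)&(np.hypot(*(P[:,:2]-[.451,-.3145]).T)<.036)]; c=cv2.minEnclosingCircle(np.float32(q[:,:2]));print("bush",len(q),c,q[:,2].mean())
q=P[(P[:,2]>.13)&(P[:,2]<.135)];print("post",len(q),q.mean(0),cv2.minAreaRect(np.float32(q[:,:2]*1000)))
print(goal(st,(c[0][0],c[0][1],.0985),np.radians(20)))
E
```

```text
[ 0.451335   -0.3159835   0.20157869] 0.0689206394492886 [ 0.65189325 -0.61692862  0.6349551 ]
bush 2232 ((0.44899803400039673, -0.3132827579975128), 0.027013694867491722) 0.11533282277398352
post 587 [ 0.45098994 -0.31454629  0.13145363] ((451.11285400390625, -314.66058349609375), (17.94233512878418, 18.28276824951172), 3.988879680633545)
[ 2.000e-04  1.600e-03 -2.700e-03  2.061e-01 -3.400e-03 -7.200e-03]
```

View pics/w3.png

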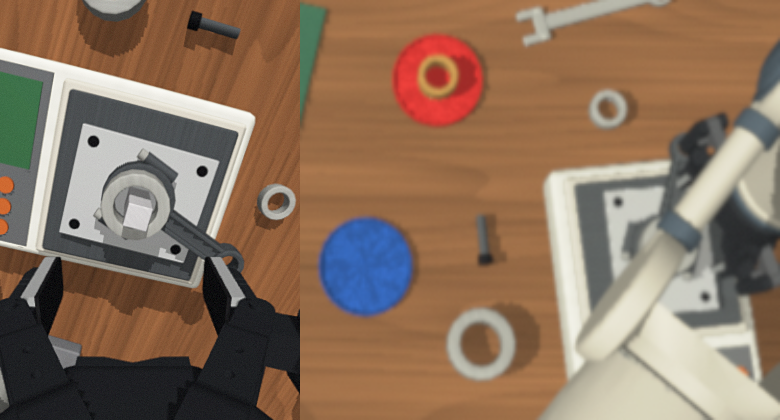

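The left half shows the bush at (138,200) around the post. The right half shows the collar in the red dish, looking centred at (438,75). Next I'll take the bush.

{"fn": "move_arm", "kwargs": {"targets": [[0,0.001,-0.002,0.08,-0.003,-0.007,-0.65],[0,0.001,-0.002,0.16,-0.003,-0.007,-0.65],[0,0.001,-0.002,0.195,-0.003,-0.007,-0.65],[0,0.001,-0.002,0.204,-0.003,-0.007,-0.65],[0,0.001,-0.002,0.204,-0.003,-0.007,-0.4],[0,0.001,-0.002,0.204,-0.003,-0.007,-0.2],[0,0.001,-0.002,0.204,-0.003,-0.007,0.1],[0,0.001,-0.002,0.204,-0.003,-0.007,0.1]], "squeeze": 50}}

```text
clock: 7.9
eef_pos: [0.4505, -0.3129, 0.1005]
ee_rot: [0.742, 1.568, -0.477]
wrist_force: [0.6, 1.0, 2.2]
width: 0.052
```

{"fn": "move_arm", "kwargs": {"targets": [[0,0,0,0,0,0,0.1],[0,0,0,0,0,0,0.1],[0,0,0,0,0,0,0.1]]}}

```text
clock: 8.2
eef_pos: [0.4505, -0.3129, 0.1005]
ee_rot: [0.791, 1.567, -0.428]
wrist_force: [2.0, 2.3, 6.1]
width: 0.0523
```

{"fn": "move_arm", "kwargs": {"targets": [[0,0,0,-0.01,0,0,0.1],[0,0,0,-0.04,0,0,0.1],[0,0,0,-0.09,0,0,0.1],[0,0,0,-0.15,0,0,0.1],[0,0,0,-0.2,0,0,0.1],[0,0,0,-0.22,0,0,0.1],[0,0,0,-0.22,0,0,0.1]]}}

```text
clock: 8.9
eef_pos: [0.4499, -0.3131, 0.2107]
ee_rot: [0.489, 1.568, -0.731]
wrist_force: [-0.5, -0.4, -1.7]
width: 0.0519
```

```bash
python3 - <<'E'
from h import *
from cell import ctrl
st=ctrl.get_state(); print(st["eef_pos"],st["width"],st["wrist_force"],goal(st,(.4425,-.020,.05),np.radians(20)))
d=ctrl.get_image("wrist"); cv2.imwrite("pics/w4.png",d["img"][:,:,::-1])
P=world(d,np.full((420,560),255,np.uint8)); r=P-st["eef_pos"]; q=P[np.hypot(r[:,0],r[:,1])<.027]
h,b=np.histogram(q[:,2],bins=np.arange(.17,.26,.003)); print(b[h>300],h[h>300])
q=P[(P[:,2]>.092)&(P[:,2]<.099)&(np.hypot(*(P[:,:2]-[.47,-.32]).T)<.12)]
e=q[np.hypot(*(q[:,:2]-[.45,-.315]).T)>.085]; print("small end",e.mean(0),cv2.minEnclosingCircle(np.float32(e[:,:2])))
m=q[np.hypot(*(q[:,:2]-[.45,-.315]).T)<.036];print("big",cv2.minEnclosingCircle(np.float32(m[:,:2])))
E
```

```text
[ 0.4498523  -0.31310854  0.21073891] 0.05188394126276633 [-0.54572172 -0.43696702 -1.65017211] [ 0.0015  0.0018 -0.001   0.3202  0.1875 -0.5564]Traceback (most recent call last):
  File "<stdin>", line 6, in <module>
IndexError: boolean index did not match indexed array along axis 0; size of axis is 30 but size of corresponding boolean axis is 29
```

View pics/w4.png

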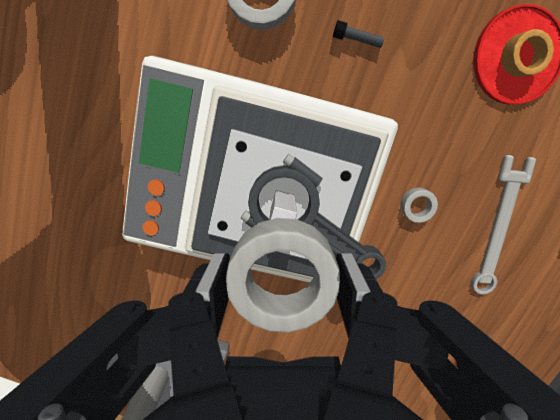

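The bush (282,275) is lifted and the rod stays in place. On to the blue dish.

{"fn": "move_arm", "kwargs": {"targets": [[0,0.002,-0.001,0.02,0.02,-0.06,0.1],[0,0.002,-0.001,0.05,0.05,-0.14,0.1],[0,0.002,-0.001,0.1,0.08,-0.23,0.1],[0,0.002,-0.001,0.15,0.11,-0.32,0.1],[0,0.002,-0.001,0.2,0.14,-0.41,0.1],[0,0.002,-0.001,0.25,0.17,-0.49,0.1],[0,0.002,-0.001,0.29,0.188,-0.556,0.1],[0,0.002,-0.001,0.31,0.188,-0.556,0.1]]}}

```text
clock: 9.75
eef_pos: [0.4386, -0.0145, 0.0485]
ee_rot: [-2.413, 1.559, 2.657]
wrist_force: [-0.2, -1.1, -1.1]
width: 0.0521
```

{"fn": "move_arm", "kwargs": {"targets": [[0,0,0,0,0,0,0.1],[0,0,0,0,0,0,0.1],[0,0,0,0,0,0,0.1]]}}

```text
clock: 10.05
eef_pos: [0.4425, -0.0205, 0.0545]
ee_rot: [-2.863, 1.568, 2.199]
wrist_force: [-0.8, -1.5, -1.8]
width: 0.0518
```

```bash
python3 - <<'E'
from h import *
from cell import ctrl
st=ctrl.get_state(); print(st["eef_pos"],st["width"],st["wrist_force"],goal(st,(.4426,-.020,.0085),np.radians(20)))
E
```

```text
[ 0.44248231 -0.02049125  0.05449254] 0.05183675796982314 [-0.8067715  -1.54496882 -1.79867443] [ 0.0004 -0.0014  0.0004  0.092   0.0006 -0.0006]
```

{"fn": "move_arm", "kwargs": {"targets": [[0,0,0,0.03,0,0,0.1],[0,0,0,0.06,0,0,0.1],[0,0,0,0.077,0,0,0.1],[0,0,0,0.083,0,0,0.1],[0,0,0,0.086,0,0,0.1],[0,0,0,0.088,0,0,0.1],[0,0,0,0.088,0,0,0.1]]}}

```text
clock: 10.75
eef_pos: [0.4421, -0.0191, 0.01]
ee_rot: [-2.822, 1.568, 2.242]
wrist_force: [-0.2, -1.1, -2.5]
width: 0.052
```

{"fn": "move_arm", "kwargs": {"targets": [[0,0,0,0.002,0,0,0.1],[0,0,0,0.003,0,0,0.1],[0,0,0,0.003,0,0,0.1]]}}

```text
clock: 11.05
eef_pos: [0.4421, -0.0191, 0.0086]
ee_rot: [-2.846, 1.568, 2.218]
wrist_force: [0.2, 0.3, -1.1]
width: 0.0519
```

{"fn": "move_arm", "kwargs": {"targets": [[0,0,0,0.001,0,0,0.1],[0,0,0,0.002,0,0,0.1],[0,0,0,0.002,0,0,0.1]]}}

```text
clock: 11.35
eef_pos: [0.4421, -0.0191, 0.0085]
ee_rot: [-2.838, 1.568, 2.226]
wrist_force: [-2.7, 0.7, 6.8]
width: 0.052
```

{"fn": "move_arm", "kwargs": {"targets": [[0,0,0,0,0,0,-0.2],[0,0,0,0,0,0,-0.35],[0,0,0,0,0,0,-0.5],[0,0,0,0,0,0,-0.6],[0,0,0,-0.02,0,0,-0.6],[0,0,0,-0.1,0,0,-0.6],[0,0,0,-0.2,0,0,-0.6],[0,0,0,-0.3,0,0,-0.6]]}}

```text
clock: 12.15
eef_pos: [0.4416, -0.0194, 0.1591]
ee_rot: [-2.584, 1.567, 2.48]
wrist_force: [1.1, 0.3, 1.1]
width: 0.0682
```

```bash
python3 - <<'E'
from h import *
from cell import ctrl
a=np.radians(-16); p=np.array([.451,-.3145])+.045*np.array([np.cos(a),np.sin(a)]); print(p)
st=ctrl.get_state(); print(st["eef_pos"],st["width"],goal(st,(*p,.19),np.radians(74)))
E
```

```text
[ 0.49425678 -0.32690368]
[ 0.44162015 -0.0193894   0.15911855] 0.06822985561620515 [-5.983e-01 -2.700e-03  2.000e-04 -6.360e-02 -1.132e-01  6.134e-01]
```

{"fn": "move_arm", "kwargs": {"targets": [[-0.09,0,0,-0.063,-0.015,0.08,-0.3],[-0.18,0,0,-0.063,-0.03,0.17,-0.3],[-0.27,0,0,-0.063,-0.05,0.26,-0.3],[-0.36,0,0,-0.063,-0.065,0.35,-0.3],[-0.45,0,0,-0.063,-0.08,0.44,-0.3],[-0.54,-0.003,0,-0.063,-0.1,0.53,-0.3],[-0.6,-0.003,0,-0.063,-0.113,0.613,-0.3],[-0.6,-0.003,0,-0.063,-0.113,0.613,-0.3]]}}

```text
clock: 12.95
eef_pos: [0.4942, -0.3312, 0.1863]
ee_rot: [-2.346, 1.569, -2.625]
wrist_force: [-0.5, 0.4, -0.5]
width: 0.0559
```

{"fn": "move_arm", "kwargs": {"targets": [[0,0,0,0,0,0,-0.3],[0,0,0,0,0,0,-0.3]]}}

```text
clock: 13.15
eef_pos: [0.4949, -0.326, 0.1884]
ee_rot: [-0.163, 1.569, -0.44]
wrist_force: [-0.6, -0.2, -0.5]
width: 0.0555
```

```bash
python3 - <<'E'
from h import *
from cell import ctrl
st=ctrl.get_state(); print(st["eef_pos"],st["width"])
d=ctrl.get_image("wrist"); cv2.imwrite("pics/w5.png",d["img"][:,:,::-1])
P=world(d,np.full((420,560),255,np.uint8))
q=P[(P[:,2]>.092)&(P[:,2]<.1)&(np.hypot(*(P[:,:2]-[.48,-.32]).T)<.1)]
e=q[np.hypot(*(q[:,:2]-[.45,-.315]).T)>.088]; ce=np.array(cv2.minEnclosingCircle(np.float32(e[:,:2]))[0]);print("small",len(e),cv2.minEnclosingCircle(np.float32(e[:,:2])))
m=q[(np.hypot(*(q[:,:2]-[.45,-.315]).T)<.034)]; print("big",len(m),cv2.minEnclosingCircle(np.float32(m[:,:2])))
r=q[:,:2]-[.45,-.315]; bm=q[(np.hypot(*r.T)>.042)&(np.hypot(*r.T)<.078)]
v=cv2.fitLine(np.float32(bm[:,:2]),cv2.DIST_L2,0,.001,.001).ravel();a=np.arctan2(v[1],v[0]);print("beam",len(bm),np.degrees(a),v)
E
```

```text
[ 0.49490166 -0.32604141  0.18836894] 0.05553092656038884
small 549 ((0.5466321110725403, -0.3410766124725342), 0.015184297226369381)
big 2569 ((0.4500110149383545, -0.31495267152786255), 0.03401685133576393)
beam 540 -17.023277 [ 0.9561859  -0.2927602   0.50725126 -0.32942626]
```

View pics/w5.png

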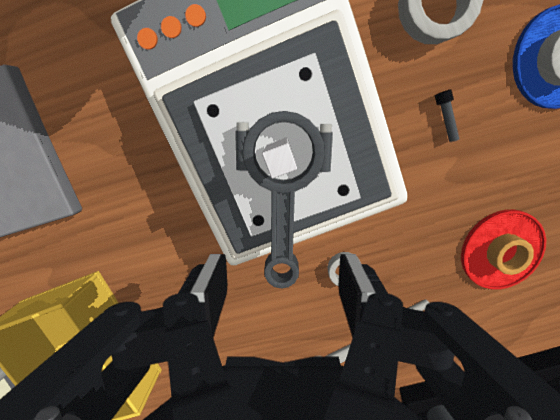

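The rod's small end is at (281,270), the beam runs between the jaws and the big end is at (284,150). The beam angle is -17°.

```bash
python3 - <<'E'
from h import *
from cell import ctrl
st=ctrl.get_state(); print(st["eef_pos"],goal(st,(.494,-.325,.088),np.radians(73)))
E
```

```text
[ 0.49501007 -0.32574517  0.18854258] [ 0.0132  0.0011  0.0003  0.2011  0.001  -0.0027]
```

{"fn": "move_arm", "kwargs": {"targets": [[0.013,0.001,0,0.08,0.001,-0.003,-0.3],[0.013,0.001,0,0.15,0.001,-0.003,-0.3],[0.013,0.001,0,0.19,0.001,-0.003,-0.3],[0.013,0.001,0,0.201,0.001,-0.003,-0.3],[0.013,0.001,0,0.201,0.001,-0.003,0.2],[0.013,0.001,0,0.201,0.001,-0.003,0.5],[0.013,0.001,0,0.201,0.001,-0.003,0.8],[0.013,0.001,0,0.201,0.001,-0.003,0.8]], "squeeze": 70}}

```text
clock: 14.0
eef_pos: [0.4947, -0.3263, 0.0901]
ee_rot: [-0.38, 1.567, -0.677]
wrist_force: [-1.1, 2.5, 6.3]
width: 0.0152
```

{"fn": "move_arm", "kwargs": {"targets": [[0,0,0,0,0,0,0.9],[0,0,0,0,0,0,0.9],[0,0,0,0,0,0,0.9],[0,0,0,0,0,0,0.9]]}}

```text
clock: 14.4
eef_pos: [0.4946, -0.3263, 0.0901]
ee_rot: [-0.347, 1.567, -0.644]
wrist_force: [-0.7, 1.8, 6.4]
width: 0.0155
```

{"fn": "move_arm", "kwargs": {"targets": [[0,0,0,-0.01,0,0,0.9],[0,0,0,-0.03,0,0,0.9],[0,0,0,-0.07,0,0,0.9],[0,0,0,-0.12,0,0,0.9],[0,0,0,-0.17,0,0,0.9],[0,0,0,-0.22,0,0,0.9],[0,0,0,-0.24,0,0,0.9],[0,0,0,-0.24,0,0,0.9]]}}

```text
clock: 15.2
eef_pos: [0.4942, -0.3264, 0.2094]
ee_rot: [-0.573, 1.568, -0.87]
wrist_force: [-0.3, -1.0, -3.4]
width: 0.0155
```

```bash
python3 - <<'E'
from h import *
from cell import ctrl
st=ctrl.get_state(); print(st["eef_pos"],st["width"],st["wrist_force"],st["ft_torque"])
d=ctrl.get_image("wrist"); cv2.imwrite("pics/w6.png",d["img"][:,:,::-1])
P=world(d,np.full((420,560),255,np.uint8)); r=(P-st["eef_pos"])
y=rotm(st["ee_rot"])[:,1]; z=rotm(st["ee_rot"])[:,2]
q=P[(P[:,2]>.17)&(abs(r@y)<.045)]; t=(q-st["eef_pos"])@z
for lo in np.arange(-.1,.1,.01):
    s=q[(t>lo)&(t<lo+.01)]
    if len(s)>20: print(lo.round(2),len(s),np.median(s[:,2]).round(4),np.median((s-st["eef_pos"])@y).round(4))
a=np.radians(-19.1);print("goal"); c=np.array([.4938,.3357])-.05*np.array([np.cos(a),np.sin(a)]);print("disc from tray",c); p=np.array([.4455,.3538])*.5+c*.5+.045*np.array([np.cos(a),np.sin(a)])
print(p,goal(st,(*p,.20),np.radians(70.9)))
E
```

```text
[ 0.49422806 -0.32640181  0.20939061] 0.015458506071371388 [-0.34062252 -1.03097734 -3.35716817] [ 0.00968957 -0.04678685  0.00905626]
-0.08 851 0.2144 0.0003
-0.07 2166 0.214 -0.0001
-0.06 1634 0.2132 0.0188
-0.05 1416 0.2133 -0.0216
-0.04 1608 0.2124 -0.0162
-0.03 2352 0.2143 0.0008
-0.02 24847 0.2875 -0.0001
-0.01 9179 0.2793 -0.0018
-0.0 6226 0.2686 0.0008
0.01 1248 0.2655 0.0003
0.02 554 0.2115 0.0006
0.03 560 0.2119 0.0008
0.04 774 0.2143 0.0008
0.05 102 0.2138 -0.0067
0.06 234 0.2025 0.0009
goal
disc from tray [0.44655255 0.35206089]
[0.48854898 0.33820564] [ 2.3000e-02  1.7000e-03  1.1000e-03  1.5500e-02  1.2677e+00 -4.0010e-01]
```

View pics/w6.png

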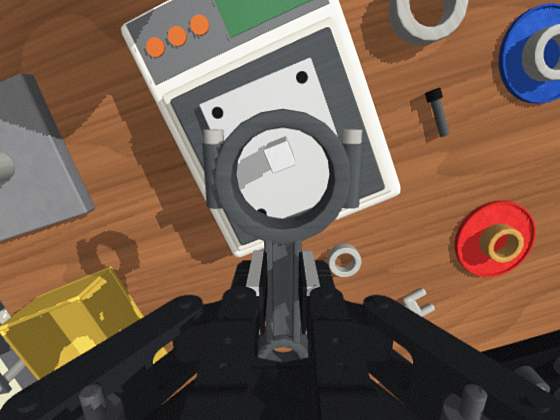

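The rod (283,180) is level and held square in the jaws, and the plate stays on the pan. On to the tray.

{"fn": "move_arm", "kwargs": {"targets": [[0.003,0,0,0,0.06,-0.019,0.9],[0.006,0,0,0,0.15,-0.047,0.9],[0.009,0,0,0,0.24,-0.076,0.9],[0.012,0,0,0,0.33,-0.104,0.9],[0.015,0,0,0,0.42,-0.132,0.9],[0.018,0,0,0,0.51,-0.16,0.9],[0.021,0,0,0,0.6,-0.19,0.9],[0.023,0,0,0,0.69,-0.218,0.9]]}}

```text
clock: 16.05
eef_pos: [0.4893, 0.0377, 0.205]
ee_rot: [-2.727, 1.567, -3.061]
wrist_force: [0.7, -0.1, -3.7]
width: 0.0155
```

{"fn": "move_arm", "kwargs": {"targets": [[0,0,0,0.01,0.09,-0.028,0.9],[0,0,0,0.03,0.18,-0.057,0.9],[0,0,0,0.06,0.27,-0.085,0.9],[0,0,0,0.1,0.36,-0.113,0.9],[0,0,0,0.14,0.45,-0.142,0.9],[0,0,0,0.18,0.53,-0.165,0.9],[0,0,0,0.23,0.577,-0.182,0.9],[0,0,0,0.24,0.577,-0.182,0.9]]}}

```text
clock: 16.85
eef_pos: [0.4951, 0.34, 0.08]
ee_rot: [-2.396, 1.56, -2.725]
wrist_force: [-0.9, -0.6, -4.3]
width: 0.015
```

{"fn": "move_arm", "kwargs": {"targets": [[0,0,0,0,0,0,0.9],[0,0,0,0,0,0,0.9],[0,0,0,0,0,0,0.9]]}}

```text
clock: 17.15
eef_pos: [0.4995, 0.3374, 0.0885]
ee_rot: [0.789, 1.57, 0.454]
wrist_force: [0.0, 0.8, -3.1]
width: 0.0154
```

```bash
python3 - <<'E'
from h import *
from cell import ctrl
st=ctrl.get_state(); print(st["eef_pos"],st["width"],st["wrist_force"],goal(st,(.4885,.3382,.0175),np.radians(70.9)))
d=ctrl.get_image("wrist"); cv2.imwrite("pics/w7.png",d["img"][:,:,::-1])
E
```

```text
[0.49953998 0.33740944 0.08851419] 0.015371624839295665 [ 0.00479011  0.76474159 -3.08737028] [-0.0009  0.0006 -0.0006  0.142  -0.0059 -0.0215]
```

View pics/w7.png

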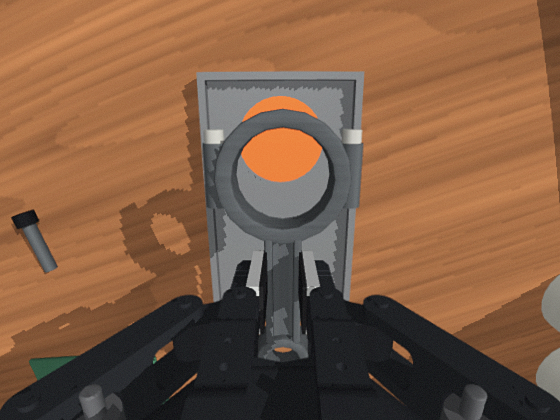

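The rod is parallel with the tray; the disc at (280,138) is about 11 mm further along, which matches the computed correction.

{"fn": "move_arm", "kwargs": {"targets": [[0,0,0,0.03,-0.006,-0.02,0.9],[0,0,0,0.07,-0.006,-0.021,0.9],[0,0,0,0.11,-0.006,-0.021,0.9],[0,0,0,0.125,-0.006,-0.021,0.9],[0,0,0,0.132,-0.006,-0.021,0.9],[0,0,0,0.136,-0.006,-0.021,0.9],[0,0,0,0.136,-0.006,-0.021,0.9]]}}

```text
clock: 17.9
eef_pos: [0.4884, 0.339, 0.0202]
ee_rot: [1.08, 1.57, 0.746]
wrist_force: [0.8, 0.7, -2.8]
width: 0.0153
```

```bash
python3 - <<'E'
from h import *
from cell import ctrl
st=ctrl.get_state(); print(st["eef_pos"],st["wrist_force"],goal(st,(.4885,.3382,.0175),np.radians(70.9)))
d=ctrl.get_image("wrist"); c=big(mask(d,(5,180,150),(18,255,255),(200,60,360,320))); print("disc box",cv2.boundingRect(c))
print(proj(d,[[.446,.353,.005],[.446,.353,.023]]))
E
```

```text
[0.48836281 0.33904432 0.02023079] [ 0.79347304  0.65144406 -2.84105277] [-0.      0.0003 -0.0005  0.0055 -0.0015  0.0008]
disc box (237, 128, 92, 90)
[[280.10007141 173.82859031]
 [279.88073716 181.11996051]]
```

{"fn": "move_arm", "kwargs": {"targets": [[0,0,0,0.003,-0.001,0.001,0.9],[0,0,0,0.005,-0.001,0.001,0.9],[0,0,0,0.006,-0.001,0.001,0.9],[0,0,0,0.006,-0.001,0.001,0.9]]}}

```text
clock: 18.35
eef_pos: [0.4884, 0.3384, 0.0171]
ee_rot: [0.99, 1.57, 0.656]
wrist_force: [-0.4, -1.1, 2.7]
width: 0.0153
```

{"fn": "move_arm", "kwargs": {"targets": [[0,0,0,0.001,0,0,0.9],[0,0,0,0.002,0,0,0.9],[0,0,0,0.002,0,0,0.9]]}}

```text
clock: 18.65
eef_pos: [0.4884, 0.3384, 0.0171]
ee_rot: [0.82, 1.57, 0.487]
wrist_force: [-3.9, -2.9, 8.7]
width: 0.0151
```

Contact is made. I'll release and back off.

{"fn": "move_arm", "kwargs": {"targets": [[0,0,0,-0.001,0,0,0.5],[0,0,0,-0.001,0,0,0.3],[0,0,0,-0.001,0,0,0.1],[0,0,0,-0.001,0,0,-0.1],[0,0,0,-0.02,0,0,-0.1],[0,0,0,-0.1,0,0,-0.1],[0,0,0,-0.2,0,0,-0.1],[0,0,0,-0.3,0,0,-0.1]]}}

```text
clock: 19.45
eef_pos: [0.4877, 0.338, 0.1669]
ee_rot: [-2.385, 1.569, -2.718]
wrist_force: [1.1, 0.3, 0.8]
width: 0.0472
```

```bash
python3 - <<'E'
from h import *
from cell import ctrl
d=ctrl.get_image("wrist"); cv2.imwrite("pics/w8.png",d["img"][:,:,::-1])
st=ctrl.get_state(); print(st["eef_pos"],st["width"],goal(st,(.451,-.3146,.20),np.radians(4.3)))
E
```

```text
[0.49046648 0.33967421 0.17860686] 0.04687253485827166 [ 7.4010e-01  9.0000e-04 -9.4000e-03 -5.3400e-02 -1.2619e+00  3.5380e-01]
```

View pics/w8.png

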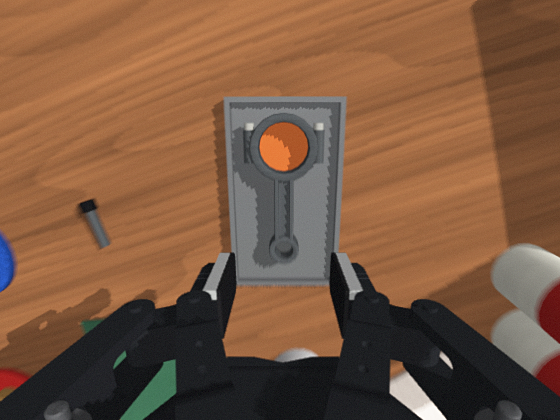

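The rod lies lengthwise in the tray with its big end over the disc (284,147). Back to the plate.

{"fn": "move_arm", "kwargs": {"targets": [[0.09,0,0,-0.04,-0.08,0.022,-0.1],[0.18,0,0,-0.053,-0.17,0.048,-0.1],[0.27,0,0,-0.053,-0.26,0.073,-0.1],[0.36,0,0,-0.053,-0.35,0.098,-0.1],[0.45,0,0,-0.053,-0.44,0.123,-0.1],[0.54,0,0,-0.053,-0.53,0.149,-0.1],[0.63,0,-0.005,-0.053,-0.62,0.174,-0.1],[0.7,0,-0.009,-0.053,-0.71,0.2,-0.1]]}}

```text
clock: 20.3
eef_pos: [0.4662, -0.0317, 0.1926]
ee_rot: [-0.947, 1.558, -2.385]
wrist_force: [1.0, -0.5, 0.1]
width: 0.0476
```

```bash
python3 - <<'E'
from h import *
from cell import ctrl
st=ctrl.get_state(); print(st["eef_pos"],st["width"],goal(st,(.451,-.3146,.20),np.radians(4.3)))
E
```

```text
[ 0.46615781 -0.03166493  0.19258729] 0.04755572189783414 [ 0.0368  0.0051  0.0067 -0.0094 -0.1052  0.557 ]
```

{"fn": "move_arm", "kwargs": {"targets": [[0.04,0,0,-0.01,-0.016,0.085,-0.1],[0.04,0,0,-0.01,-0.033,0.175,-0.1],[0.04,0,0,-0.01,-0.05,0.265,-0.1],[0.04,0,0,-0.01,-0.067,0.355,-0.1],[0.04,0,0,-0.01,-0.084,0.445,-0.1],[0.04,0,0,-0.01,-0.1,0.53,-0.1],[0.04,0,0,-0.01,-0.105,0.545,-0.1],[0.04,0,0,-0.01,-0.105,0.545,-0.1]]}}

```text
clock: 21.1
eef_pos: [0.4517, -0.3081, 0.1993]
ee_rot: [-1.013, 1.557, -2.511]
wrist_force: [0.5, 0.0, -0.0]
width: 0.0473
```

{"fn": "move_arm", "kwargs": {"targets": [[0,0,0,0,0,0,-0.1],[0,0,0,0,0,0,-0.1]]}}

```text
clock: 21.3
eef_pos: [0.4526, -0.3056, 0.1998]
ee_rot: [-0.952, 1.557, -2.445]
wrist_force: [-0.1, 0.1, 0.4]
width: 0.0471
```

```bash
python3 - <<'E'
from h import *
from cell import ctrl
d=ctrl.get_image("wrist"); st=ctrl.get_state(); print(st["eef_pos"],st["width"])
P=world(d,np.full((420,560),255,np.uint8)); P=P[np.hypot(*(P[:,:2]-[.45,-.315]).T)<.09]
q=P[(P[:,2]>.1285)&(P[:,2]<.1355)&(np.hypot(*(P[:,:2]-[.451,-.3146]).T)<.02)];print("post",len(q),q.mean(0),cv2.minAreaRect(np.float32(q[:,:2]*1000)))
q=P[(P[:,2]>.0745)&(P[:,2]<.081)];print("plate",cv2.minAreaRect(np.float32(q[:,:2]*1000)))
print(goal(st,(.451,-.3146,.092),np.radians(4.3)))
E
```

```text
[ 0.45262957 -0.30560174  0.19975805] 0.04691981544403115
post 601 [ 0.45121527 -0.31433878  0.13135112] ((451.2183532714844, -314.8481750488281), (17.56011962890625, 18.662012100219727), 4.642705917358398)
plate ((451.3081970214844, -314.9145202636719), (120.62289428710938, 100.7640151977539), 4.495247840881348)
[ 0.0014  0.0051  0.0071  0.2157 -0.0022  0.016 ]
```

{"fn": "move_arm", "kwargs": {"targets": [[0.002,0.005,0.007,0.02,-0.002,0.016,-0.1],[0.002,0.005,0.007,0.08,-0.002,0.016,-0.1],[0.002,0.005,0.007,0.15,-0.002,0.016,-0.1],[0.002,0.005,0.007,0.2,-0.002,0.016,-0.1],[0.002,0.005,0.007,0.212,-0.002,0.016,-0.1],[0.002,0.005,0.007,0.212,-0.002,0.016,-0.1]], "squeeze": 120}}

```text
clock: 21.95
eef_pos: [0.45, -0.3155, 0.0922]
ee_rot: [-2.205, 1.568, 2.579]
wrist_force: [-0.2, 0.5, -0.3]
width: 0.0469
```

```bash
python3 - <<'E'
from h import *
from cell import ctrl
st=ctrl.get_state(); print(st["eef_pos"],st["wrist_force"],goal(st,(.4512,-.3148,.094),np.radians(4.5)))
E
```

```text
[ 0.45003288 -0.315465    0.09217878] [-0.18181611  0.46391246 -0.31384325] [-0.004  -0.0011  0.0015 -0.0036  0.0024 -0.0012]
```

{"fn": "move_arm", "kwargs": {"targets": [[-0.004,0,0.001,-0.004,0.002,-0.001,0.3],[-0.004,0,0.001,-0.004,0.002,-0.001,0.5],[-0.004,0,0.001,-0.004,0.002,-0.001,0.7],[-0.004,0,0.001,-0.004,0.002,-0.001,0.9],[-0.004,0,0.001,-0.004,0.002,-0.001,0.9],[-0.004,0,0.001,-0.004,0.002,-0.001,0.9]], "squeeze": 120}}

```text
clock: 22.55
eef_pos: [0.4519, -0.3162, 0.0983]
ee_rot: [0.724, 1.567, -0.769]
wrist_force: [-2.4, 0.6, 7.7]
width: 0.0162
```

{"fn": "move_arm", "kwargs": {"targets": [[0,0,0,-0.01,0,0,0.9],[0,0,0,-0.03,0,0,0.9],[0,0,0,-0.07,0,0,0.9],[0,0,0,-0.12,0,0,0.9],[0,0,0,-0.17,0,0,0.9],[0,0,0,-0.2,0,0,0.9],[0,0,0,-0.2,0,0,0.9]]}}

```text
clock: 23.25
eef_pos: [0.4523, -0.316, 0.1982]
ee_rot: [0.937, 1.566, -0.556]
wrist_force: [-0.6, -0.2, -8.1]
width: 0.0167
```

```bash
python3 - <<'E'
from h import *
from cell import ctrl
st=ctrl.get_state(); print(st["eef_pos"],st["wrist_force"],st["width"])
d=ctrl.get_image("wrist")
P=world(d,np.full((420,560),255,np.uint8)); r=(P-st["eef_pos"])@rotm(st["ee_rot"])
q=r[(abs(r[:,1])<.065)&(abs(r[:,2])<.065)&(P[:,2]>.15)&(r[:,0]>-.005)&(abs(r[:,2])>.02)]; print(len(q),"plate top in tool x",np.median(q[:,0]))
A=np.c_[q,np.ones(len(q))]; print(np.linalg.lstsq(A[:,1:],A[:,0],rcond=None)[0], cv2.minAreaRect(np.float32(q[:,1:]*1000)))
a=np.radians(-12.2)
print(goal(st,(.6505,.1043,.2),a))
E
```

```text
[ 0.45232448 -0.3159674   0.19822817] [-0.59199215 -0.18038717 -8.0726464 ] 0.016673591670097195
14352 plate top in tool x 0.02074469061227311
[ 0.00025235 -0.00353253  0.02071905] ((0.22887039184570312, -8.403823852539062), (86.31912994384766, 120.15765380859375), 89.97396087646484)
[ 0.1856  0.0016 -0.0029 -0.0041  0.4611 -0.8068]
```

```bash
cat >> h.py <<'E'
A=np.radians(-12.2); U=np.array([np.cos(A),np.sin(A)]); V=np.array([-U[1],U[0]])
def tcp(th,dz=0,c=(.6505,.1043)):
    t=np.radians(th); h=np.array(c)-.0014*V+U*(-.06-.0285*np.sin(t)+.06*np.cos(t))
    return (*h,.005+dz+.0285*np.cos(t)+.06*np.sin(t))
E
python3 - <<'E'
from h import *
from cell import ctrl
st=ctrl.get_state(); print(st["eef_pos"],tcp(25)); print(goal(st,tcp(25,.10),A,np.radians(25)))
E
```

```text
[ 0.45184911 -0.31560369  0.19604664] (np.float64(0.6329369663198232), np.float64(0.10666491398504505), np.float64(0.056186867634986495))
[ 0.1827 -0.04    0.2744  0.0797  0.4271 -0.8136]
```

{"fn": "move_arm", "kwargs": {"targets": [[0,0,0,0,0.02,-0.038,0.9],[0.02,0,0,0,0.055,-0.105,0.9],[0.04,0,0,0,0.095,-0.18,0.9],[0.06,0,0,0,0.135,-0.255,0.9],[0.09,-0.01,0,0,0.175,-0.33,0.9],[0.12,-0.01,0,0,0.215,-0.41,0.9],[0.15,-0.01,0,0,0.255,-0.485,0.9],[0.18,-0.01,0,0,0.295,-0.56,0.9]]}}

```text
clock: 24.1
eef_pos: [0.5763, -0.0228, 0.1929]
ee_rot: [-0.035, 1.555, -1.812]
wrist_force: [2.1, -0.6, -6.8]
width: 0.0167
```

```bash
python3 - <<'E'
from h import *
from cell import ctrl
st=ctrl.get_state(); print(st["eef_pos"]); print(goal(st,tcp(25,.08),A,np.radians(25)))
E
```

```text
[ 0.57626079 -0.02277079  0.19292465]
[ 0.0065  0.0089  0.2781  0.1091  0.0581 -0.2783]
```

{"fn": "move_arm", "kwargs": {"targets": [[0,0,0.03,0.01,0.012,-0.06,0.9],[0,0,0.07,0.03,0.025,-0.12,0.9],[0,0.005,0.11,0.05,0.037,-0.18,0.9],[0,0.005,0.15,0.07,0.05,-0.235,0.9],[0,0.008,0.19,0.09,0.058,-0.265,0.9],[0,0.008,0.23,0.1,0.058,-0.275,0.9],[0,0.008,0.27,0.109,0.058,-0.275,0.9],[0,0.008,0.278,0.109,0.058,-0.275,0.9]]}}

```text
clock: 24.9
eef_pos: [0.6295, 0.1036, 0.1332]
ee_rot: [1.556, 1.139, -0.214]
wrist_force: [-1.0, 0.5, -7.9]
width: 0.0159
```

{"fn": "move_arm", "kwargs": {"targets": [[0,0,0,0,0,0,0.9],[0,0,0,0,0,0,0.9],[0,0,0,0,0,0,0.9]]}}

```text
clock: 25.2
eef_pos: [0.6334, 0.1028, 0.1395]
ee_rot: [1.564, 1.131, -0.209]
wrist_force: [-0.7, -0.5, -6.7]
width: 0.0162
```

```bash
python3 - <<'E'
from h import *
from cell import ctrl
d=ctrl.get_image("scene"); cv2.imwrite("pics/s9.png",d["img"][:,:,::-1])
st=ctrl.get_state(); print(st["eef_pos"],tcp(25),st["width"],st["wrist_force"]); print(goal(st,tcp(25,.005),A,np.radians(25)))
w=ctrl.get_image("wrist"); P=world(w,np.full((420,560),255,np.uint8)); Rt=rotm(st["ee_rot"]); r=(P-st["eef_pos"])@Rt
q=r[(abs(r[:,1])<.065)&(abs(r[:,2])<.06)&(r[:,0]<.05)&(r[:,0]>.005)&(abs(r[:,2])>.02)]
B=np.c_[q[:,1:],np.ones(len(q))]; print(len(q),np.linalg.lstsq(B,q[:,0],rcond=None)[0], cv2.minAreaRect(np.float32(q[:,1:]*1000)))
for n,i in(("w",w),("s",d)):
    c=big(mask(i,(60,80,30),(80,255,200),None if n=="w" else (290,235,395,345))); print(n,rect(i,c,.005))
E
```

```text
[0.63342627 0.10282631 0.13957677] (np.float64(0.6329369663198232), np.float64(0.10666491398504505), np.float64(0.056186867634986495)) 0.016090854298440573 [-0.61403061 -0.52361859 -7.29736453]
[ 0.0068 -0.0012 -0.0022  0.1408 -0.069  -0.0078]
14362 [ 0.0012523  -0.00318119  0.02075789] ((-0.119720458984375, -8.52066421508789), (86.15642547607422, 119.900146484375), 89.94686889648438)
w [6.506000e-01 1.063000e-01 1.628950e+02 1.230588e+02 1.676900e+02]
s [6.893000e-01 9.620000e-02 1.222855e+02 8.249760e+01 7.800780e+01]
```

View pics/s9.png

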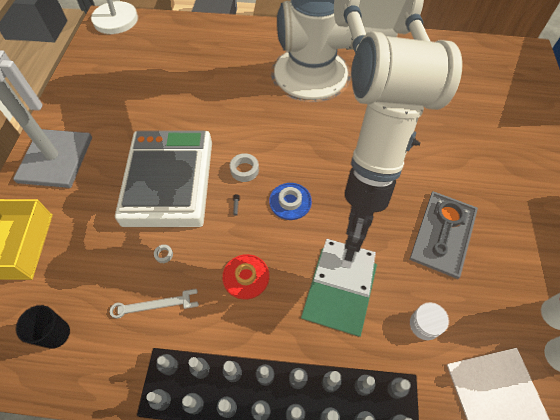

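The plate (345,265) is held, tilted 25° above the mat. The collar at (245,273), bush at (290,198) and rod sit in their places. I'll lower the near edge onto the mat.

{"fn": "move_arm", "kwargs": {"targets": [[0.007,-0.001,-0.002,0.02,-0.01,-0.008,0.9],[0.007,-0.001,-0.002,0.05,-0.025,-0.008,0.9],[0.007,-0.001,-0.002,0.08,-0.04,-0.008,0.9],[0.007,-0.001,-0.002,0.11,-0.054,-0.008,0.9],[0.007,-0.001,-0.002,0.13,-0.064,-0.008,0.9],[0.007,-0.001,-0.002,0.141,-0.069,-0.008,0.9],[0.007,-0.001,-0.002,0.141,-0.069,-0.008,0.9],[0.007,-0.001,-0.002,0.141,-0.069,-0.008,0.9]]}}

```text
clock: 26.1
eef_pos: [0.633, 0.1072, 0.0614]
ee_rot: [1.572, 1.133, -0.211]
wrist_force: [0.1, -0.9, -6.3]
width: 0.0162
```

```bash
python3 - <<'E'
from h import *
from cell import ctrl
st=ctrl.get_state(); print(st["eef_pos"],tcp(25),st["wrist_force"])
for z in (.002,0,-.001): print(z,goal(st,tcp(25,z),A,np.radians(25)))
E
```

```text
[0.63297422 0.10719571 0.06137563] (np.float64(0.6329369663198232), np.float64(0.10666491398504505), np.float64(0.056186867634986495)) [ 0.14501971 -0.89501349 -6.25459655]
0.002 [ 0.0002 -0.0005 -0.0009  0.0058 -0.0026  0.0011]
0 [ 0.0002 -0.0005 -0.0009  0.0095 -0.0043  0.0011]
-0.001 [ 0.0002 -0.0005 -0.0009  0.0113 -0.0051  0.0011]
```

{"fn": "move_arm", "kwargs": {"targets": [[0,0,0,0.003,-0.001,0,0.9],[0,0,0,0.006,-0.003,0,0.9],[0,0,0,0.008,-0.004,0,0.9],[0,0,0,0.0095,-0.0043,0,0.9],[0,0,0,0.0095,-0.0043,0,0.9]]}}

```text
clock: 26.6
eef_pos: [0.6326, 0.1072, 0.0558]
ee_rot: [1.571, 1.134, -0.212]
wrist_force: [-1.6, -0.3, -4.5]
width: 0.0164
```

{"fn": "move_arm", "kwargs": {"targets": [[0,0,0,0.001,-0.0004,0,0.9],[0,0,0,0.0015,-0.0007,0,0.9],[0,0,0,0.0015,-0.0007,0,0.9]]}}

```text
clock: 26.9
eef_pos: [0.6328, 0.1072, 0.0557]
ee_rot: [1.572, 1.133, -0.211]
wrist_force: [-4.4, -0.2, 2.5]
width: 0.0164
```

Edge contact: the wrist load went from -6.3 N to +2.5 N. I'll work out the pivot rows.

```bash
python3 - <<'E'
from h import *
from cell import ctrl
st=ctrl.get_state(); print(st["eef_pos"],st["wrist_force"])
x=np.array([0,0,-1.]);y=np.r_[U,0];Rf=np.c_[x,y,np.cross(x,y)]
def rows(a,l):
    R0=Rf@R.from_rotvec([0,0,np.radians(a)]).as_matrix()
    for t in l: print(t,goal(None,tcp(t),A,np.radians(t),R0,tcp(a)))
rows(25,[24,23,21.5,20,18.5,17,15.5,14]); rows(14,[12.5,11,9.5,8,6.5,5,4,3]); rows(3,[2.5,2,1.5,1,.5,0])
E
```

```text
[0.63284177 0.1072056  0.05565597] [-4.44361853 -0.16279497  2.50492073]
24 [ 0.     -0.     -0.0111  0.0021  0.001   0.    ]
23 [-0.     -0.     -0.0222  0.0042  0.0019  0.    ]
21.5 [-0.      0.     -0.0389  0.0074  0.0033  0.    ]
20 [-0.      0.     -0.0556  0.0107  0.0045  0.    ]
18.5 [-0.     -0.     -0.0722  0.014   0.0057  0.    ]
17 [-0.      0.     -0.0889  0.0173  0.0068  0.    ]
15.5 [-0.     -0.     -0.1056  0.0206  0.0078  0.    ]
14 [-0.      0.     -0.1222  0.0239  0.0087  0.    ]
12.5 [ 0.      0.     -0.0167  0.0032  0.0015 -0.    ]
11 [ 0.      0.     -0.0333  0.0064  0.0028 -0.    ]
9.5 [-0.     -0.     -0.05    0.0096  0.0041 -0.    ]
8 [-0.      0.     -0.0667  0.0129  0.0053 -0.    ]
6.5 [ 0.      0.     -0.0833  0.0162  0.0064 -0.    ]
5 [ 0.      0.     -0.1     0.0195  0.0074 -0.    ]
4 [ 0.      0.     -0.1111  0.0217  0.0081 -0.    ]
3 [ 0.      0.     -0.1222  0.0239  0.0087 -0.    ]
2.5 [-0.      0.     -0.0056  0.001   0.0005  0.    ]
2 [-0.      0.     -0.0111  0.0021  0.001  -0.    ]
1.5 [-0.      0.     -0.0167  0.0032  0.0015  0.    ]
1 [-0.      0.     -0.0222  0.0042  0.0019  0.    ]
0.5 [-0.      0.     -0.0278  0.0053  0.0024  0.    ]
0 [-0.      0.     -0.0333  0.0064  0.0028  0.    ]
```

{"fn": "move_arm", "kwargs": {"targets": [[0,0,-0.011,0.0021,0.001,0,0.9],[0,0,-0.022,0.0042,0.0019,0,0.9],[0,0,-0.039,0.0074,0.0033,0,0.9],[0,0,-0.056,0.0107,0.0045,0,0.9],[0,0,-0.072,0.014,0.0057,0,0.9],[0,0,-0.089,0.0173,0.0068,0,0.9],[0,0,-0.106,0.0206,0.0078,0,0.9],[0,0,-0.122,0.0239,0.0087,0,0.9]]}}

```text
clock: 27.7
eef_pos: [0.6417, 0.1053, 0.0463]
ee_rot: [1.574, 1.327, -0.209]
wrist_force: [-5.6, 0.4, 5.3]
width: 0.0162
```

```bash
python3 - <<'E'
from h import *
from cell import ctrl
st=ctrl.get_state(); print(st["eef_pos"],tcp(14),st["wrist_force"],goal(st,tcp(14),A,np.radians(14)))
E
```

```text
[0.6417286  0.10529185 0.0463464 ] (np.float64(0.6417230778098527), np.float64(0.10476528944126677), np.float64(0.047168741934845965)) [-5.57565985  0.38498214  5.32130124] [ 0.0003 -0.0005  0.0006 -0.0015  0.0006  0.001 ]
```

{"fn": "move_arm", "kwargs": {"targets": [[0,0,-0.017,0.003,0.0015,0,0.9],[0,0,-0.033,0.0062,0.0028,0,0.9],[0,0,-0.05,0.0092,0.0041,0,0.9],[0,0,-0.067,0.0125,0.0053,0,0.9],[0,0,-0.083,0.0158,0.0064,0,0.9],[0,0,-0.1,0.0191,0.0074,0,0.9],[0,0,-0.111,0.0213,0.0081,0,0.9],[0,0,-0.122,0.0235,0.0087,0,0.9]]}}

```text
clock: 28.5
eef_pos: [0.6485, 0.1038, 0.0358]
ee_rot: [1.584, 1.519, -0.199]
wrist_force: [-5.0, 0.9, 6.5]
width: 0.0164
```

```bash
python3 - <<'E'
from h import *
from cell import ctrl
st=ctrl.get_state(); print(st["eef_pos"],tcp(3),st["wrist_force"],goal(st,tcp(3),A,np.radians(3)),goal(st,tcp(0),A,0))
E
```

```text
[0.64852349 0.10383717 0.03578234] (np.float64(0.648665885543132), np.float64(0.10326420127640144), np.float64(0.036601099115081984)) [-5.00010633  0.87277907  6.51544098] [ 0.0004 -0.0004  0.0004 -0.0016  0.0006  0.0011] [ 0.0005 -0.0004 -0.0329  0.0047  0.0034  0.0011]
```

{"fn": "move_arm", "kwargs": {"targets": [[0,0,-0.006,0.001,0.0005,0,0.9],[0,0,-0.011,0.002,0.001,0,0.9],[0,0,-0.017,0.003,0.0015,0,0.9],[0,0,-0.022,0.004,0.0019,0,0.9],[0,0,-0.028,0.005,0.0024,0,0.9],[0,0,-0.033,0.006,0.0028,0,0.9],[0,0,-0.033,0.006,0.0028,0,0.9]]}}

```text
clock: 29.2
eef_pos: [0.6501, 0.1036, 0.0333]
ee_rot: [2.244, 1.57, 0.461]
wrist_force: [-8.8, 1.2, 6.9]
width: 0.0159
```

```bash
python3 - <<'E'
from h import *
from cell import ctrl
st=ctrl.get_state(); print(st["eef_pos"],tcp(0),st["wrist_force"],st["ft_torque"],goal(st,tcp(0),A,0))
w=ctrl.get_image("wrist"); P=world(w,np.full((420,560),255,np.uint8)); r=(P-st["eef_pos"])@rotm(st["ee_rot"])
q=P[(abs(r[:,1])<.05)&(r[:,2]<-.02)&(r[:,2]>-.04)&(r[:,0]<.05)&(r[:,0]>.005)]
B=np.c_[(q-st["eef_pos"])@rotm(st["ee_rot"])[:,1:],np.ones(len(q))]; print("slope along tool y,z; z",np.linalg.lstsq(B,q[:,2],rcond=None)[0])
E
```

```text
[0.65006212 0.1035833  0.03332076] (np.float64(0.6502041452849624), np.float64(0.10293161774799947), np.float64(0.0335)) [-8.82936557  1.15307501  6.89671468] [-0.08363537  1.37046443 -0.04965249] [ 0.0005 -0.0004 -0.0005 -0.0004  0.0006  0.0012]
slope along tool y,z; z [ 0.00046366 -0.00545244  0.01233622]
```

The plate is flat (slope 0.05° along the long side) at the mat's centre. I'll release.

{"fn": "move_arm", "kwargs": {"targets": [[0,0,0,-0.001,0,0,0.5],[0,0,0,-0.001,0,0,0.4],[0,0,0,-0.001,0,0,0.2],[0,0,0,-0.001,0,0,0.0],[0,0,0,-0.001,0,0,0.0],[0,0,0,-0.05,0,0,0.0],[0,0,0,-0.13,0,0,0.0],[0,0,0,-0.2,0,0,0.0]]}}

```text
clock: 30.05
eef_pos: [0.6494, 0.1034, 0.1333]
ee_rot: [1.508, 1.57, -0.275]
wrist_force: [0.5, 0.7, 1.7]
width: 0.0424
```

{"fn": "move_arm", "kwargs": {"targets": [[0,0,0,-0.08,-0.08,0,0.0],[0,0,0,-0.16,-0.16,0,0.0],[0,0,0,-0.2,-0.25,0,0.0],[0,0,0,-0.2,-0.34,0,0.0],[0,0,0,-0.2,-0.42,0,0.0],[0,0,0,-0.2,-0.42,0,0.0]]}}

```text
clock: 30.65
eef_pos: [0.4404, 0.1487, 0.2333]
ee_rot: [2.111, 1.567, 0.331]
wrist_force: [0.9, -0.1, 0.9]
width: 0.0428
```

```bash
python3 - <<'E'
from h import *
from cell import ctrl
d=ctrl.get_image("scene"); cv2.imwrite("pics/s10.png",cv2.resize(d["img"][120:350,200:490],(725,575))[:,:,::-1])
st=ctrl.get_state(); print(st["eef_pos"],st["width"],st["clock"])
P=world(d,np.full((420,560),255,np.uint8))
def sel(c,r,lo,hi): return P[(np.hypot(*(P[:,:2]-c).T)<r)&(P[:,2]>lo)&(P[:,2]<hi)]
for n,c,r,lo,hi in (("plate",(.65,.104),.09,.0105,.016),("post",(.65,.104),.04,.062,.07)): q=sel(c,r,lo,hi); print(n,len(q),q[:,2].mean(),cv2.minAreaRect(np.float32(q[:,:2]*1000)))
for n,c in (("collar",(.6393,-.0973)),("bush",(.4426,-.02))): q=sel(c,.045,.0205,.028); print(n,len(q),q[:,2].mean(),cv2.minEnclosingCircle(np.float32(q[:,:2])))
q=sel((.446,.353),.034,.02,.026); print("rod big",cv2.minEnclosingCircle(np.float32(q[:,:2])))
E
```

```text
[0.44255685 0.14825059 0.23303433] 0.04299309399645583 30.7
plate 2175 0.012515069643066173 ((649.8035888671875, 102.96868896484375), (100.2836685180664, 121.08522033691406), 77.90388488769531)
post 87 0.06588241960764755 ((650.0009155273438, 102.86007690429688), (18.021879196166992, 19.331119537353516), 77.17499542236328)
collar 164 0.02301417939402592 ((0.6382054686546326, -0.09575380384922028), 0.02211763709783554)
bush 226 0.023260413650046604 ((0.4418674409389496, -0.019800856709480286), 0.02760196104645729)
rod big ((0.44659072160720825, 0.3534873127937317), 0.03345659747719765)
```

View pics/s10.png

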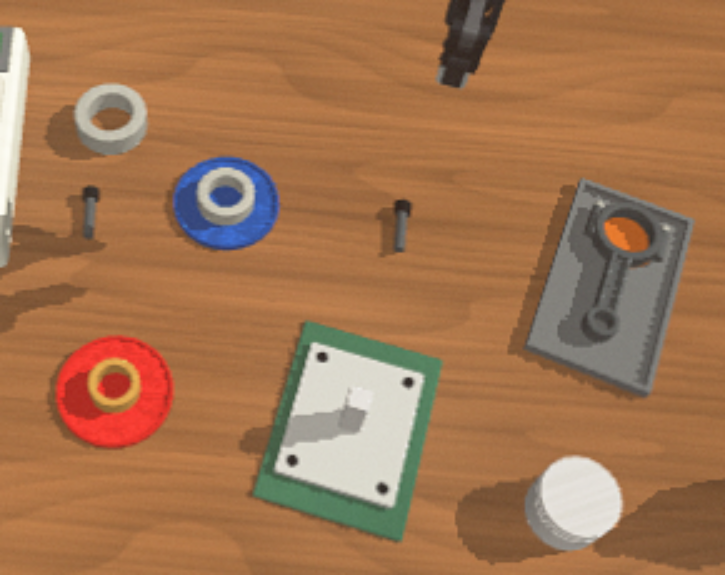

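All parts are in place: collar (113,385), bush (226,195), rod in the tray with its big end at (628,233), and plate (350,425). I'll hand in.

```bash
python3 -c "
from cell import ctrl
print(ctrl.close_job())"
```

```text
the job is handed in; nothing more can be done
None
```

The job is done and handed in at about 31 s on the robot clock, well under the 131 s limit. I stripped the stack in the order asked and released each part before taking the next.

| Part | Where it lies | Distance from target |
|---|---|---|
| Brass collar | flat in the red dish | about 2 mm from centre |
| Steel bush | flat in the blue dish | about 1 mm from centre |
| Connecting rod | lengthwise in the grey tray, big end over the orange disc | about 1 mm |
| Base plate | flat on the green mat, post up, long side along the mat's long side | about 1–2 mm from centre, about 0.1° off in yaw |

I rested the plate's near edge on the mat at a 25° tilt and felt the contact. I then pivoted it down steadily, keeping light edge pressure.

These distances come from the last depth picture, taken with the arm clear of everything; camera calibration is good to about 2 mm. The wrist camera put the mat's centre 2 mm further in y than the first views did, with the mat partly hidden. By that reading the plate is about 3 mm off centre. Highest wrist force read between moves was about 11 N. No other check failed.

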